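# Unstack the press setup and return each piece to its station

## Task

The pieces of the last pressing job were left stacked on the wooden batten. Take the stack apart one piece at a time from the top down, and set each piece on the station that fits it: push the metal spacer down into the gap between the two jaws until it stands on the base plate, centred along the jaws; set the tin upright between the four pins; lay the cork block flat between the corner stops of the short wide nest, and the batten flat between the corner stops of the long narrow nest. Leave the bottle and the glue stick where they stand.

Things in the scene. Friction and masses are not known exactly. Their poses are not given: they have to be found in the camera images.
- spacer_mid (a point): Plain metal spacer block, top of the stack, 18 mm thick (its x) x 50 mm long (its y) x 40 mm tall (its z), stands on its 18 x 50 mm face. This point is its centre, 20 mm above its underside; at the start about 108 mm above the table. Turned anyhow about the vertical. 0.06 to 0.11 kg.
- tin_mid (a point): Round light-grey tin with lid fixed on, diameter 60 mm, height 32 mm, second from the top. This point is its centre, 16 mm above its underside (about 72 mm above the table at the start); z is up.
- cork_mid (a point): Cork sanding block, 60 mm (its x) x 100 mm (its y) x 34 mm high, third from the top, lying on the batten roughly along it. This point is its centre, 17 mm above its underside (about 39 mm above the table at the start). Its 60 mm width overhangs the 46 mm batten.
- batten_mid (a point): Light wooden batten, 46 mm (its x) x 180 mm (its y) x 22 mm high, bottom of the stack, lying loose on the table. This point is its centre, 11 mm above its underside.
- spacing_stop: Fixed grey plate 86 (x) x 80 (y) x 3 mm with two steel jaws, one each side of its centre, 28 mm long along y. The gap between them is 24 mm wide along x; the jaws stand upright 16 mm above the plate, then flare to a mouth about 38 mm wide, 27 mm above the table. The spacer's length goes along y and sticks out 11 mm past each jaw end. Origin: centre of the underside, on the table.
- tin_nest: Fixed round grey disc, diameter 96 mm, 3 mm thick, with four steel pins (8 mm thick, 10 mm high above the disc) on a circle of 42 mm radius at 45, 135, 225 and 315 degrees from its x axis: the tin has 8 mm to spare all round. The x and y directions are free of pins, for the fingers. Origin: centre of the underside, on the table.
- cork_nest: Short wide nest: fixed grey plate 92 (x) x 132 (y) x 3 mm with four L-shaped steel corner stops, 10 mm high above the plate, round a clear rectangle of 76 x 116 mm; the long sides are open for 80 mm in the middle, for the fingers. The cork's length lies along y. Origin: centre of the underside, on the table.
- batten_nest: Long narrow nest: fixed grey plate 78 (x) x 212 (y) x 3 mm with four L-shaped steel corner stops, 10 mm high above the plate, round a clear rectangle of 62 x 196 mm; the long sides are open in the middle, for the fingers. The batten's length lies along y. Origin: centre of the underside, on the table.
- bottle: Bystander: flat bottle with a yellow and blue label and a dark cap, 31 x 57 x 138 mm, standing loose beyond the work. Origin: centre of its underside. Leave it alone.
- glue_stick: Bystander: white and blue glue stick, 31 mm diameter, 96 mm tall, standing loose beyond the work. Origin: centre of its underside. Leave it alone.
Not all that is in view belongs to the job. What is shaped like the cork_nest but purple is not meant. What is shaped like the batten_nest but orange is not meant.

How it is judged:
On the way, in this order (a step that is already met when the one before it is completed fails the run):
1. the spacer is down between the two jaws, on the base plate (horizontal distance between spacer_mid and spacing_stop below 0.012 m and height (world z) of spacer_mid between 0.019 and 0.026 m and angle between spacer_mid's own z axis and vertical below 0.06 rad and angle between the y axis of spacer_mid and the y axis of spacing_stop, either way round below 0.25 rad), for 0.2 s.
2. the tin stands flat between the four pins (horizontal distance between tin_mid and tin_nest below 0.014 m and height (world z) of tin_mid between 0.015 and 0.022 m and angle between tin_mid's own z axis and vertical below 0.06 rad), for 0.2 s.
3. the cork block lies flat between its four corner stops (horizontal distance between cork_mid and cork_nest below 0.014 m and height (world z) of cork_mid between 0.016 and 0.023 m and angle between cork_mid's own z axis and vertical below 0.06 rad and angle between the y axis of cork_mid and the y axis of cork_nest, either way round below 0.25 rad), for 0.2 s.
4. the batten lies flat between its four corner stops (horizontal distance between batten_mid and batten_nest below 0.014 m and height (world z) of batten_mid between 0.01 and 0.017 m and angle between batten_mid's own z axis and vertical below 0.06 rad and angle between the y axis of batten_mid and the y axis of batten_nest, either way round below 0.25 rad), for 0.2 s.
At the end, for the whole second after the job is handed in: Placed in the order spacer, tin, cork, batten; each flat on its own base (height -4/+3 mm, tilt < 0.06 rad), centre within 14 mm of its nest's centre (spacer 12 mm), long things within 0.25 rad of its y; at rest (< 0.02 m/s); bottle and glue stick within 30 mm of where they were (all of step 1 and all of step 2 and all of step 3 and all of step 4 and linear speed of each of spacer, tin, cork_block, batten below 0.02 m/s); the robot touches nothing.
It fails at once if the bottle is shifted by more than 30 mm or tipped (distance of bottle from where it was at the start of the episode above 0.03 m or angle between bottle's own z axis and vertical above 0.3 rad).
It fails at once if the glue stick is shifted by more than 30 mm or tipped (distance of glue_stick from where it was at the start of the episode above 0.03 m or angle between glue_stick's own z axis and vertical above 0.3 rad).
It also fails if it takes over 122 s, if anything falls off the work surface, if the arm or the gripper's body presses on something with over 40 N, if the wrist force passes 120 N, or if a joint passes its speed limit or range.

## Robot

A 6-joint arm with a two-finger parallel gripper is mounted at the origin on the work surface; the furniture and walls round the work are solid. World frame = base frame: x ahead of the robot, y to its left, z up, the work surface at z = 0. Lengths are in m, angles in rad, forces in N, time in s.
With the tool pointing down it reaches from about 0.35 to 0.85 m from the base axis. Payload 8.1 kg.
Tool frame: the origin (TCP) lies on the mounting face of the last link; the fingertips stand 186 mm ahead of it and the grasp point (between the pads) lies 167 mm ahead of it; y points along the fingers, x is the direction in which the jaws open and shut, and the axes are right-handed (so a half turn about y gives the same grasp; the last joint's range is limited). The gripper opens to 93 mm and grips with 3 to 60 N. Pads are 15 mm wide; open, the fingers measure 128 mm over their backs; the gripper's body (75 mm by 188 mm) begins 65 mm behind the grasp point.
Start: joints at [-1.364, 0.13, 1.488, -0, 1.523, -0.085], TCP at [0.173, -0.575, 0.405] pointing down, gripper open.
Joint ranges: [-2.96, 2.96], [-0.89, 2.26], [0.02, 2.5], [-1.34, 4.48], [0, 2.73], [-2.66, 2.66]. Speed limits (rad/s): [2.39, 2.39, 2.79, 3.14, 3.14, 3.14].

## Interface

Orientations are given as a rotation vector (axis times angle).
In Python, from plant import robot, imaging gives the robot as it stands.
- The arm moves only by the shell command python3 -m inch 'ROWS' [OPENING] [FORCE]. ROWS is JSON, a list of rows, each an object of numbers: "x", "y", "z": the shift along the tool's x, y, z in mm; "twist": the turn about the tool's y in rad. In form: [{"x": .., "y": .., "z": .., "twist": ..}, ...]. A call has 1 to 12 rows; each row shifts and turns the commanded pose from where the row before left it, along the tool's axes as they then stand; what a row does not reach is not made up. A row lasts 1/10 s, in which the tool goes at most 50 mm and 8.59 degrees, less where a joint would pass 70% of its speed; a pose out of reach is approached as far as the arm can. A call with a gripper value outside its range is refused whole. OPENING is the gripper command: -1 is shut, 1 is fully open, values between are in proportion, set as the call begins (- or left out, the last holds). The fingers move at their own pace and stop on an object; FORCE is the grip in N (left out, the last holds). Time passes only in rows, so rows that do not move let the fingers close. It gives the time, the measured TCP pose, the force and the opening at its end, in the units of the state.
- robot.read_state(): the state, without advancing time (a new reading comes with each control period).
- imaging.read_camera(name): name is "side" or "top"; returns a dict with "color" (420x560x3 uint8, red, green, blue), "depth" (420x560 float32, m along the optical axis (not along the pixel's ray), 0 where there is no reading), "fx", "fy", "cx", "cy" (pixels), "rvec" (rotation vector, rad) and "tvec" (3), from world to camera coordinates, as OpenCV has them. Camera axes: x right, y down, z forward; pixel columns grow to the right and rows downward; lengths in m; the calibration is good to about 2 mm. A picture is of the moment at which its call begins.
- robot.close_job(): hands the job in, once; it reports no verdict.
The state is a dict: "t": time; "q": joint angles; "dq": joint speeds; "joint_torque": joint torques, N m; "tool_pos": TCP position; "orientation": TCP orientation; "force": force on the tool from outside, world axes, zero at the start; "wrist_torque": the same for the moment, N m; "opening": finger opening in m.
Only numpy, scipy, OpenCV 4.12 (cv2) and the standard library are available. Lean on these libraries where they do the work, as an engineer would, in place of code of your own. Each camera call takes 0.05 s, during which the arm holds its last target.

## Working session

There is one attempt and no reset: what is moved stays moved. The work goes in short steps, Python scripts to look and compute and a shell command to move; the robot and the scene stay as the last step left them, time stands still between calls to the robot, and variables do not carry over. Pictures are saved under pics/ and viewed, and the job is handed in when it is done.

```bash
ls; mkdir -p pics; python3 - <<'E'
from plant import robot, imaging
import cv2,numpy as np
s=robot.read_state(); print({k:np.round(v,3).tolist() for k,v in s.items()})
for n in("top","side"):
    d=imaging.read_camera(n); np.savez(f"pics/{n}0.npz",**d)
    cv2.imwrite(f"pics/{n}0.png",cv2.resize(d["color"][:,:,::-1],(784,588)))
    R=cv2.Rodrigues(np.array(d["rvec"]))[0]; print(n,d["fx"],d["cx"],d["cy"],-R.T@np.array(d["tvec"]),R.round(2).tolist())
E
```

```text
pics
{'t': 0.0, 'q': [-1.364, 0.131, 1.489, -0.0, 1.523, -0.085], 'dq': [0.002, 0.001, 0.0, -0.001, 0.001, 0.001], 'joint_torque': [0.001, -55.984, -49.175, 0.077, 0.035, -0.0], 'tool_pos': [0.173, -0.574, 0.404], 'orientation': [-1.332, 0.993, -0.99], 'force': [0.016, 0.412, -0.174], 'wrist_torque': [-0.027, 0.046, -0.004], 'opening': 0.093}
top 432.7160018088894 280.64748705203385 210.33953931197127 [0.27015526 0.1310319  1.28550586] [[0.11, -0.99, 0.0], [-0.97, -0.11, -0.22], [0.22, 0.02, -0.98]]
side 500.635608745 285.35778335126156 209.02199108160173 [0.19335552 1.30523299 0.98371981] [[-0.95, -0.3, 0.02], [-0.19, 0.56, -0.81], [0.23, -0.77, -0.59]]
```

View pics/top0.png

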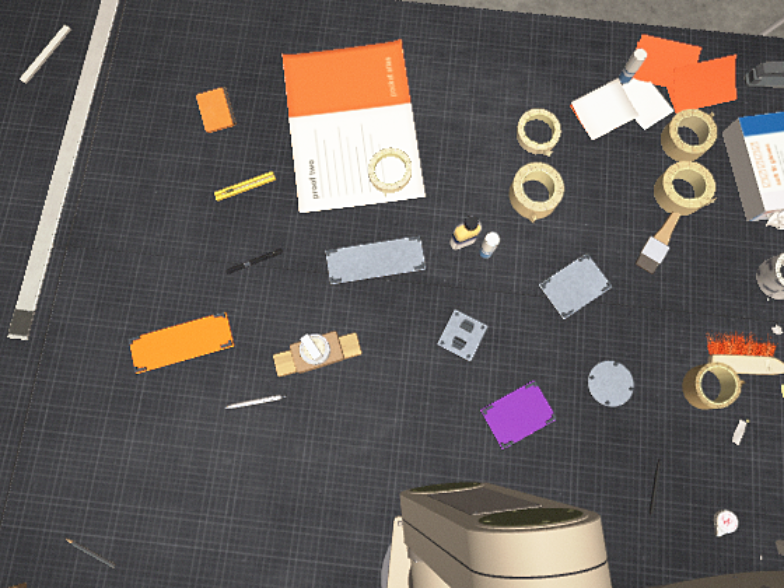

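View pics/side0.png

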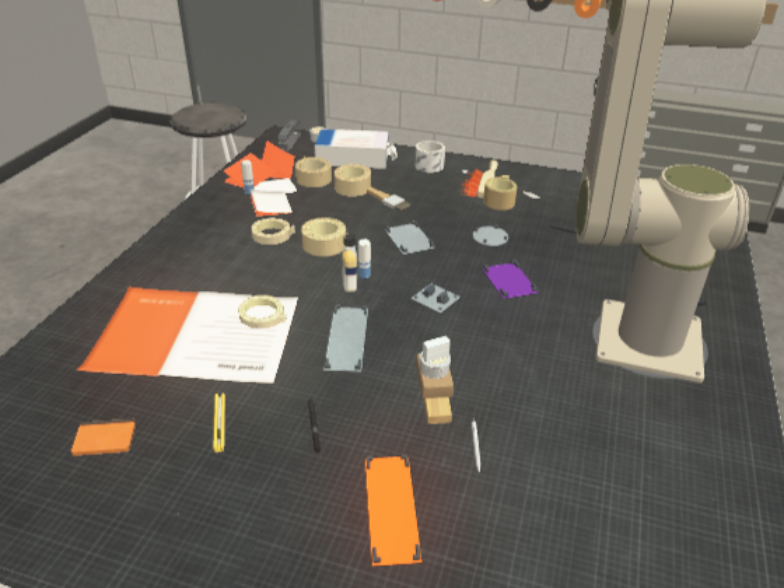

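```bash
cat > h.py <<'E'
import numpy as np, cv2
from scipy.spatial.transform import Rotation as Ro
def load(n,tag):
    return dict(np.load(f"pics/{n}{tag}.npz"))
def snap(n,tag):
    from plant import imaging
    d=imaging.read_camera(n); np.savez(f"pics/{n}{tag}.npz",**d)
    return d
def cast(d,uv,z):
    R=cv2.Rodrigues(np.asarray(d["rvec"],float))[0]; t=np.asarray(d["tvec"],float)
    uv=np.asarray(uv,float).reshape(-1,2)
    r=np.c_[(uv[:,0]-d["cx"])/d["fx"],(uv[:,1]-d["cy"])/d["fy"],np.ones(len(uv))]@R
    c=-R.T@t
    return c+r*((z-c[2])/r[:,2])[:,None]
def cloud(d):
    h,w=d["depth"].shape; u,v=np.meshgrid(np.arange(w),np.arange(h)); Z=d["depth"].astype(float)
    p=np.stack([(u-d["cx"])/d["fx"]*Z,(v-d["cy"])/d["fy"]*Z,Z],-1)
    R=cv2.Rodrigues(np.asarray(d["rvec"],float))[0]
    P=(p-np.asarray(d["tvec"]).reshape(3))@R; P[Z<=0]=np.nan
    return P
def rect(xy):
    (c,(a,b),th)=cv2.minAreaRect((np.asarray(xy)[:,:2]*1000).astype(np.float32))
    if a<b: th+=90; a,b=b,a   # th: direction of long side
    return np.round(c,1),round(a,1),round(b,1),round((th+90)%180-90,1)
E
python3 - <<'E'
from h import *
d=load("top","0"); hsv=cv2.cvtColor(d["color"],cv2.COLOR_RGB2HSV); P=cloud(d)
s=560/784
for nm,(u,v) in dict(bat=(375,260),stop=(446,333),tin=(611,384),cork=(575,286)).items():
    print(nm,hsv[int(v*s),int(u*s)],P[int(v*s),int(u*s)].round(3))
m=((hsv[...,1]<75)&(hsv[...,2]>100)).astype(np.uint8)
m=cv2.morphologyEx(m,cv2.MORPH_CLOSE,np.ones((3,3)))
cs,_=cv2.findContours(m,cv2.RETR_EXTERNAL,cv2.CHAIN_APPROX_NONE)
for c in cs:
    if 300<cv2.contourArea(c)<6000:
        w=cast(d,c,0.003); print(c.reshape(-1,2).mean(0).round(),rect(w))
# stack heights
z=P[...,2]
sub=P[225:275,185:265]; 
for lo,hi in[(.012,.03),(.045,.066),(.08,.1),(.12,.14)]:
    k=(sub[...,2]>lo)&(sub[...,2]<hi); q=sub[k]; print(lo,k.sum(), q.mean(0).round(4),rect(q) if len(q)>4 else 0)
cr=d["color"][215:285,180:270,::-1]; cv2.imwrite("pics/c.png",cv2.resize(cr,None,fx=8,fy=8,interpolation=cv2.INTER_NEAREST))
d=load("side","0");cr=d["color"][230:310,270:360,::-1]; cv2.imwrite("pics/c2.png",cv2.resize(cr,None,fx=7,fy=7,interpolation=cv2.INTER_NEAREST))
E
```

```text
bat [106  22 200] [0.63  0.212 0.005]
stop [106  19 204] [0.486 0.041 0.004]
tin [109  25 196] [ 0.415 -0.315 -0.001]
cork [109  21 203] [ 0.617 -0.227  0.007]
[436. 274.] (array([ 415.9, -312.8]), 94.9, 93.8, -41.2)
[522. 269.] (array([ 473.7, -578.1]), 187.1, 103.3, -54.9)
[225. 252.] (array([411.7, 313.6]), 84.1, 62.6, 8.2)
[330. 239.] (array([484.5,   4.5]), 87.3, 81.0, -20.9)
[552. 198.] (array([ 687.8, -651.5]), 109.8, 57.7, -1.7)
[410. 203.] (array([ 620.2, -229.7]), 133.3, 93.9, -50.7)
[466. 181.] (array([ 708.2, -395.8]), 75.6, 49.8, -27.4)
[268. 185.] (array([630.9, 209.1]), 214.0, 80.6, -74.4)
[384. 132.] (array([ 842.8, -137.4]), 119.7, 111.8, 1.5)
[541. 123.] (array([ 930.8, -618.8]), 259.7, 137.7, -1.7)
[384.  95.] (array([ 980.8, -130.9]), 113.1, 101.2, -11.6)
[254. 112.] (array([868. , 280.4]), 289.6, 236.5, -75.9)
[445.  69.] (array([1086. , -312.4]), 220.9, 194.1, -62.5)
[429.   7.] (array([1289.1, -246.2]), 927.4, 100.4, -83.7)
[ 47. 115.] (array([810.3, 937.4]), 805.0, 44.9, -1.6)
0.012 417 [0.406  0.3082 0.0229] (array([405. , 305.2]), 179.7, 52.2, -68.1)
0.045 386 [0.4065 0.2995 0.0569] (array([409.4, 304. ]), 100.5, 60.1, -66.3)
0.08 245 [0.4092 0.3009 0.0888] (array([409. , 302.9]), 59.0, 56.8, -42.5)
0.12 124 [0.4085 0.3052 0.1288] (array([409.1, 305.7]), 49.7, 17.8, 41.7)
```

View pics/c.png

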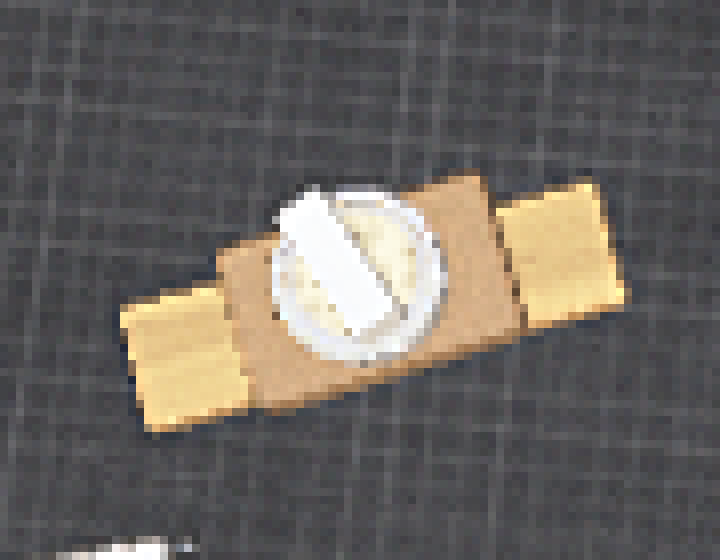

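View pics/c2.png

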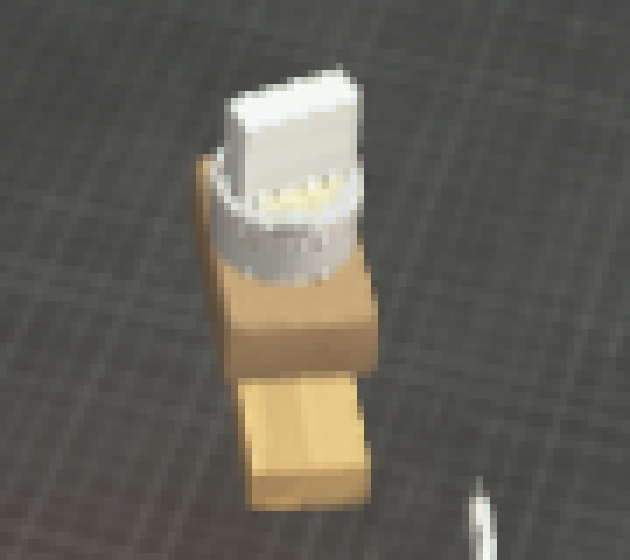

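```bash
cat >> h.py <<'E'
def plan(tx,ty,tz,yaw=None,st=None):
    """target of grasp point (mm, deg of tool x axis) -> shifts in tool axes now"""
    from plant import robot
    s=st or robot.read_state(); R=Ro.from_rotvec(s["orientation"]).as_matrix()
    g=np.array(s["tool_pos"])*1000+R[:,1]*167
    cy=np.degrees(np.arctan2(R[1,0],R[0,0]))
    d=R.T@(np.array([tx,ty,tz])-g)
    print("t",round(s["t"],2),"grasp",g.round(1),"yaw",cy.round(2),"ydir",R[:,1].round(3),"open",round(s["opening"]*1000,1),"F",np.round(s["force"],1),"q6",round(s["q"][5],2))
    out="tool shift mm x,y,z "+str(d.round(1))
    if yaw is not None:
        e=np.radians((yaw-cy+90)%180-90) # world yaw
        out+=f" world turn {np.degrees(e):.1f} twist {-e:.3f}"
    print(out)
E
python3 - <<'E'
from h import *
plan(409.1,305.7,250,41.7)
d=load("top","0")
a=cv2.resize(d["color"][255:293,416:456,::-1],None,fx=9,fy=9,interpolation=cv2.INTER_NEAREST)
b=cv2.resize(d["color"][217:261,308:352,::-1],None,fx=8,fy=8,interpolation=cv2.INTER_NEAREST)
o=np.zeros((360,730,3),np.uint8); o[:342,:360]=a[:, :360]; o[:352,370:722]=b; cv2.imwrite("pics/c3.png",o)
hsv=cv2.cvtColor(d["color"],cv2.COLOR_RGB2HSV)
for n,(u0,v0,u1,v1,z) in dict(tin=(416,255,456,293,.013),stop=(308,217,352,261,.02)).items():
    m=np.zeros(hsv.shape[:2],np.uint8)
    x=cast(d,[[ (u0+u1)/2,(v0+v1)/2]],z)
    m[v0:v1,u0:u1]=(hsv[v0:v1,u0:u1,2]<140)
    c={'tin':(415.9,-312.8),'stop':(484.5,4.5)}[n]
    k,l,st,ce=cv2.connectedComponentsWithStats(m)
    for i in range(1,k):
        w=cast(d,ce[i],z)[0]*1000; r=w[:2]-c
        if np.hypot(*r)<47 and st[i,4]>2: print(n,st[i,4],w.round(1),np.hypot(*r).round(1),np.degrees(np.arctan2(r[1],r[0])).round(1))
# bottle / glue: high points
P=cloud(d); k=(P[...,2]>.05)&(P[...,0]>.5)&(P[...,0]<.72)&(np.abs(P[...,1])<.15)
print(P[k].min(0),P[k].max(0))
E
```

```text
t 0.1 grasp [ 172.5 -574.2  236.8] yaw -73.28 ydir [-0.     0.002 -1.   ] open 92.9 F [-0.4  0.3 -0.2] q6 -0.09
tool shift mm x,y,z [-774.6  -11.9  479.7] world turn -65.0 twist 1.135
tin 710 [ 415.6 -307.7   13. ] 5.1 93.2
tin 7 [ 375.4 -303.5   13. ] 41.6 167.0
stop 1176 [483.8   9.   20. ] 4.6 98.7
stop 4 [525.9  22.5  20. ] 45.1 23.5
stop 63 [502.4  -1.5  20. ] 18.9 -18.4
stop 4 [502.6 -34.5  20. ] 43.0 -65.1
stop 70 [463.7  13.8  20. ] 22.7 155.9
[ 0.65788293 -0.04398961  0.05019562] [0.70673288 0.050297   0.14204378]
```

View pics/c3.png

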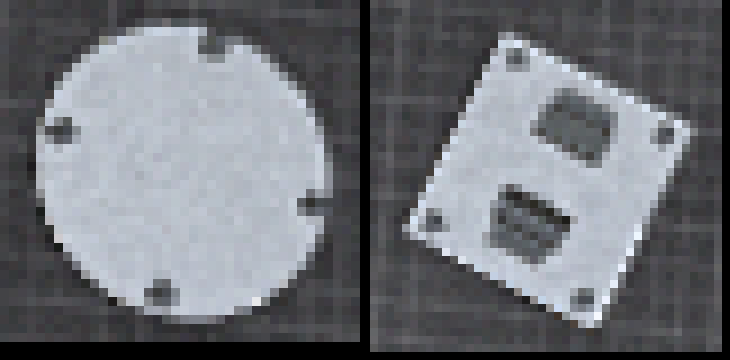

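```bash
python3 -m inch '[{"x":-4,"z":48,"twist":-0.091},{"x":-4,"z":48,"twist":-0.091},{"x":-4,"z":48,"twist":-0.091},{"x":-4,"z":48,"twist":-0.091},{"x":-4,"z":48,"twist":-0.091},{"x":-4,"z":48,"twist":-0.091},{"x":-4,"z":48,"twist":-0.091},{"x":-4,"z":48,"twist":-0.091},{"x":-4,"z":48,"twist":-0.091},{"x":-4,"z":48,"twist":-0.091},{"x":-4,"z":48,"twist":-0.091},{"x":0}]' 1 20
python3 -c "
from h import *
plan(409.1,305.7,250,41.7)"
```

```text
t 0.1 grasp [ 172.5 -574.2  236.8] yaw -73.28 ydir [-0.     0.002 -1.   ] open 92.9 F [-0.4  0.3 -0.2] q6 -0.09
tool shift mm x,y,z [-774.6  -11.9  479.7] world turn -65.0 twist 1.135$[0]: bad value
```

```bash
python3 -m inch '[{"x":-4,"y":0,"z":48,"twist":-0.091},{"x":-4,"y":0,"z":48,"twist":-0.091},{"x":-4,"y":0,"z":48,"twist":-0.091},{"x":-4,"y":0,"z":48,"twist":-0.091},{"x":-4,"y":0,"z":48,"twist":-0.091},{"x":-4,"y":0,"z":48,"twist":-0.091},{"x":-4,"y":0,"z":48,"twist":-0.091},{"x":-4,"y":0,"z":48,"twist":-0.091},{"x":-4,"y":0,"z":48,"twist":-0.091},{"x":-4,"y":0,"z":48,"twist":-0.091},{"x":-4,"y":0,"z":48,"twist":-0.091},{"x":0,"y":0,"z":0,"twist":0}]' 1 20
python3 -c "
from h import *
plan(409.1,305.7,250,41.7)"
```

```text
t: 1.3
tool_pos: [0.5169, -0.1946, 0.4043]
orientation: [-1.558, 0.212, -0.211]
force: [-1.0, -0.8, 0.3]
opening: 0.0928
t 1.3 grasp [ 516.9 -194.2  237.3] yaw -15.43 ydir [-0.     0.002 -1.   ] open 92.8 F [-1.  -0.8  0.3] q6 -0.18
tool shift mm x,y,z [-236.9  -11.5  453.3] world turn 57.1 twist -0.997
```

```bash
python3 -m inch '[{"x":-4,"y":0,"z":48,"twist":-0.091},{"x":-4,"y":0,"z":48,"twist":-0.091},{"x":-4,"y":0,"z":48,"twist":-0.091},{"x":-4,"y":0,"z":48,"twist":-0.091},{"x":-4,"y":0,"z":48,"twist":-0.091},{"x":-4,"y":0,"z":48,"twist":-0.091},{"x":-4,"y":0,"z":48,"twist":-0.091},{"x":-4,"y":0,"z":48,"twist":-0.091},{"x":-4,"y":0,"z":48,"twist":-0.091},{"x":-4,"y":0,"z":48,"twist":-0.091},{"x":-4,"y":0,"z":48,"twist":-0.091},{"x":0,"y":0,"z":0,"twist":0}]' 1 20
python3 -c "
from h import *
plan(409.1,305.7,115,41.7)"
```

```text
t: 2.5
tool_pos: [0.382, 0.2944, 0.4045]
orientation: [-1.493, -0.57, 0.572]
force: [-0.6, -0.6, -0.1]
opening: 0.0931
t 2.5 grasp [381.7 294.6 237.5] yaw 41.86 ydir [-0.002  0.001 -1.   ] open 93.1 F [-0.6 -0.6 -0.1] q6 -0.18
tool shift mm x,y,z [ 27.9 122.5 -10.2] world turn -0.2 twist 0.003
```

```bash
python3 -m inch '[{"x":28,"y":0,"z":-10,"twist":0},{"x":0,"y":40,"z":0,"twist":0},{"x":0,"y":40,"z":0,"twist":0},{"x":0,"y":25,"z":0,"twist":0},{"x":0,"y":10,"z":0,"twist":0},{"x":0,"y":0,"z":0,"twist":0},{"x":0,"y":0,"z":0,"twist":0}]'
python3 -c "
from h import *
plan(409.1,305.7,115,41.7)
d=load('side','0');P=cloud(d);k=(abs(P[...,0]-.409)<.06)&(abs(P[...,1]-.305)<.06)&(P[...,2]>.122);q=P[k];print(q.mean(0),rect(q))"
```

```text
t: 3.2
tool_pos: [0.4134, 0.3023, 0.2911]
orientation: [-1.496, -0.566, 0.563]
force: [-0.5, 0.2, -0.3]
opening: 0.0927
t 3.2 grasp [413.6 302.4 124.1] yaw 41.37 ydir [ 0.002  0.001 -1.   ] open 92.7 F [-0.5  0.2 -0.3] q6 -0.19
tool shift mm x,y,z [-1.2  9.1  5.5] world turn 0.3 twist -0.006
[0.4110698  0.30973369 0.12521138] (array([411.3, 308.3]), 50.7, 20.5, 39.2)
```

```bash
python3 -m inch '[{"x":-1,"y":5,"z":6,"twist":0},{"x":0,"y":4,"z":0,"twist":0},{"x":0,"y":0,"z":0,"twist":0},{"x":0,"y":0,"z":0,"twist":0}]'
python3 -c "
from h import *
plan(410,306.5,115,41.5)"
```

```text
t: 3.6
tool_pos: [0.4077, 0.3064, 0.281]
orientation: [-1.496, -0.566, 0.566]
force: [0.2, -0.2, 0.6]
opening: 0.0929
t 3.6 grasp [407.8 306.4 114. ] yaw 41.45 ydir [ 0.  0. -1.] open 92.9 F [ 0.2 -0.2  0.6] q6 -0.18
tool shift mm x,y,z [ 1.7 -1.  -1.4] world turn 0.1 twist -0.001
```

```bash
python3 -m inch '[{"x":1.5,"y":-1,"z":-1,"twist":0},{"x":0,"y":0,"z":0,"twist":0},{"x":0,"y":0,"z":0,"twist":0},{"x":0,"y":0,"z":0,"twist":0},{"x":0,"y":0,"z":0,"twist":0},{"x":0,"y":0,"z":0,"twist":0},{"x":0,"y":0,"z":0,"twist":0},{"x":0,"y":0,"z":0,"twist":0}]' -1 25
python3 -c "
from h import *
plan(410,306.5,115,41.5)"
```

```text
t: 4.4
tool_pos: [0.4095, 0.3065, 0.2817]
orientation: [-1.496, -0.566, 0.566]
force: [-0.0, 0.7, 0.3]
opening: 0.0499
t 4.4 grasp [409.5 306.5 114.7] yaw 41.43 ydir [-0. -0. -1.] open 49.9 F [-0.   0.7  0.3] q6 -0.18
tool shift mm x,y,z [ 0.4 -0.3 -0.3] world turn 0.1 twist -0.001
```

```bash
python3 -m inch '[{"x":0,"y":-5,"z":0,"twist":0},{"x":0,"y":-15,"z":0,"twist":0},{"x":0,"y":-30,"z":0,"twist":0},{"x":0,"y":-30,"z":0,"twist":0},{"x":0,"y":-20,"z":0,"twist":0},{"x":0,"y":0,"z":0,"twist":0.1},{"x":0,"y":0,"z":0,"twist":-0.1},{"x":0,"y":0,"z":0,"twist":0}]'
python3 -c "
from h import *
plan(484,5,120,69)
for n in('side','top'): cv2.imwrite(f'pics/{n}1.png',snap(n,'1')['color'][...,::-1])"
```

```text
t: 5.2
tool_pos: [0.4096, 0.3066, 0.3833]
orientation: [-1.495, -0.568, 0.566]
force: [0.0, -0.0, -0.7]
opening: 0.0497
t 5.2 grasp [409.9 306.7 216.3] yaw 41.54 ydir [ 0.001  0.001 -1.   ] open 49.7 F [ 0.  -0.  -0.7] q6 -0.18
tool shift mm x,y,z [-144.8   96.1 -275. ] world turn 27.5 twist -0.479
```

View pics/side1.png

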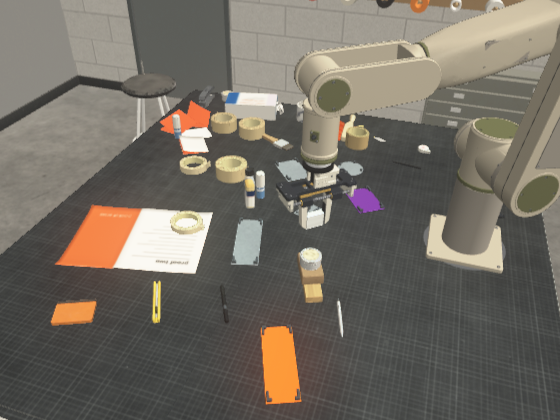

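```bash
python3 -m inch '[{"x":-7,"y":0,"z":-13,"twist":0},{"x":-16,"y":0,"z":-31,"twist":0},{"x":-16,"y":0,"z":-31,"twist":0},{"x":-16,"y":0,"z":-31,"twist":0},{"x":-16,"y":0,"z":-31,"twist":0},{"x":-16,"y":0,"z":-31,"twist":0},{"x":-16,"y":0,"z":-31,"twist":0},{"x":-16,"y":0,"z":-31,"twist":0},{"x":-16,"y":0,"z":-31,"twist":0},{"x":-7,"y":0,"z":-13,"twist":0},{"x":-3,"y":0,"z":-2,"twist":0},{"x":0,"y":0,"z":0,"twist":0}]'
python3 -m inch '[{"x":0,"y":10,"z":0,"twist":-0.1},{"x":0,"y":20,"z":0,"twist":-0.1},{"x":0,"y":20,"z":0,"twist":-0.1},{"x":0,"y":20,"z":0,"twist":-0.1},{"x":0,"y":20,"z":0,"twist":-0.08},{"x":0,"y":0,"z":0,"twist":0},{"x":0,"y":0,"z":0,"twist":0}]'
python3 -c "
from h import *
plan(484,5,80,69)
for n in('side','top'): snap(n,'2')
d=load('side','2');cv2.imwrite('pics/s2.png',cv2.resize(d['color'][150:270,250:390,::-1],None,fx=5,fy=5))
d=load('top','2');cv2.imwrite('pics/t2.png',cv2.resize(d['color'][150:270,250:390,::-1],None,fx=5,fy=5))
"
```

```text
t: 6.5
tool_pos: [0.4831, 0.0035, 0.3816]
orientation: [-1.495, -0.564, 0.565]
force: [0.3, -0.2, -2.4]
opening: 0.0497
t: 7.2
tool_pos: [0.4832, 0.0046, 0.2919]
orientation: [-1.361, -0.933, 0.934]
force: [-0.2, -0.5, -0.6]
opening: 0.0497
t 7.2 grasp [483.    4.7 124.9] yaw 68.86 ydir [-0.001  0.    -1.   ] open 49.7 F [-0.2 -0.5 -0.6] q6 -1.3
tool shift mm x,y,z [ 0.7 44.9 -0.8] world turn 0.1 twist -0.002
```

View pics/s2.png

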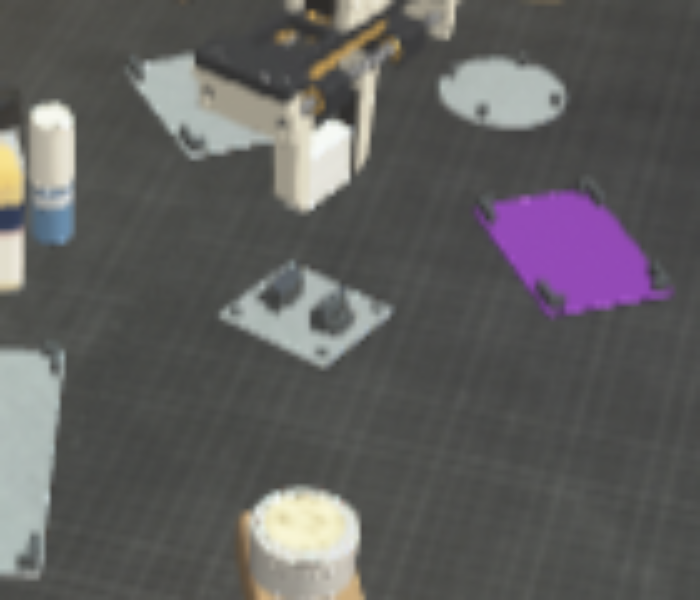

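View pics/t2.png

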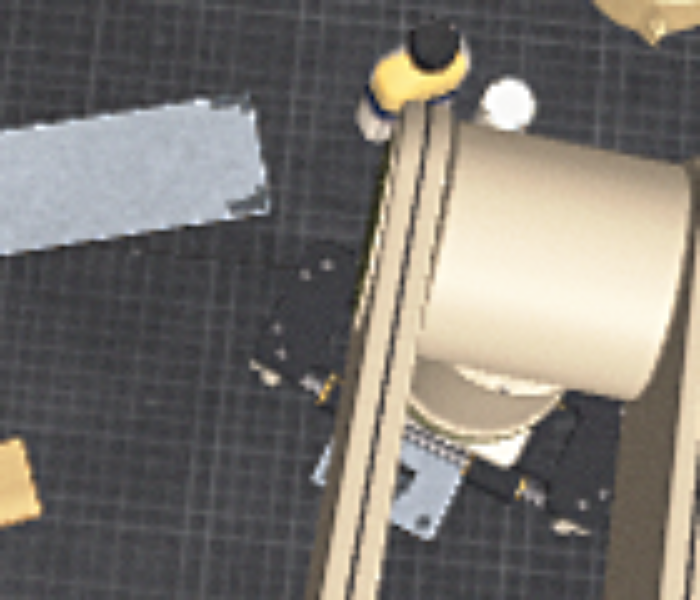

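```bash
python3 -m inch '[{"x":0.7,"y":20,"z":-0.8,"twist":0},{"x":0,"y":20,"z":0,"twist":0},{"x":0,"y":15,"z":0,"twist":0},{"x":0,"y":10,"z":0,"twist":0},{"x":0,"y":0,"z":0,"twist":0},{"x":0,"y":0,"z":0,"twist":0}]'
python3 -c "
from h import *
plan(484,5,30,69)
snap('side','3')
d=load('side','3');cv2.imwrite('pics/s3.png',cv2.resize(d['color'][180:240,270:350,::-1],None,fx=9,fy=9))
"
```

```text
t: 7.9
tool_pos: [0.4849, 0.004, 0.2277]
orientation: [-1.362, -0.935, 0.933]
force: [0.7, -0.4, -0.8]
opening: 0.0493
t 7.9 grasp [485.1   4.   60.7] yaw 68.9 ydir [ 0.001 -0.    -1.   ] open 49.3 F [ 0.7 -0.4 -0.8] q6 -1.3
tool shift mm x,y,z [ 0.5 30.7  1.4] world turn 0.1 twist -0.002
```

View pics/s3.png

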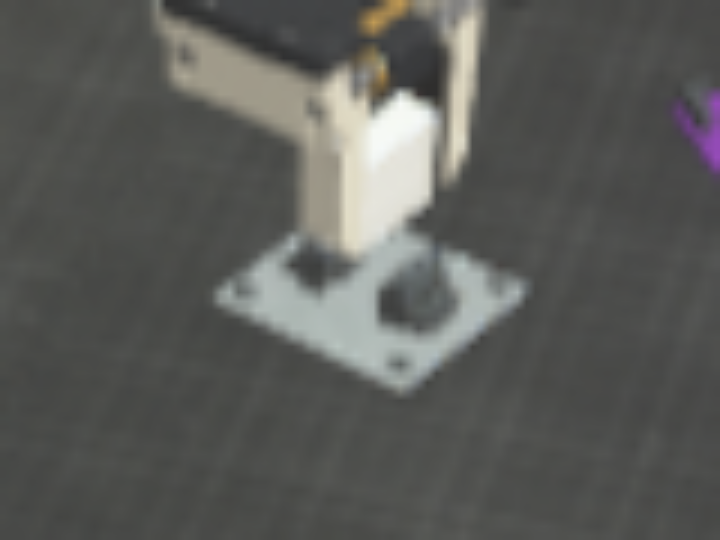

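```bash
python3 -m inch '[{"x":0.5,"y":5,"z":1,"twist":0},{"x":0,"y":5,"z":0,"twist":0},{"x":0,"y":5,"z":0,"twist":0},{"x":0,"y":0,"z":0,"twist":0},{"x":0,"y":0,"z":0,"twist":0}]'
python3 -c "
from h import *
plan(484,5,30,69)"
python3 -m inch '[{"x":0,"y":4,"z":0,"twist":0},{"x":0,"y":4,"z":0,"twist":0},{"x":0,"y":3,"z":0,"twist":0},{"x":0,"y":0,"z":0,"twist":0},{"x":0,"y":0,"z":0,"twist":0}]'
python3 -c "
from h import *
plan(484,5,30,69)"
```

```text
t: 8.45
tool_pos: [0.4836, 0.0048, 0.2114]
orientation: [-1.361, -0.934, 0.935]
force: [-0.7, 1.2, -1.1]
opening: 0.0495
t 8.45 grasp [483.4   4.9  44.4] yaw 68.93 ydir [-0.001  0.    -1.   ] open 49.5 F [-0.7  1.2 -1.1] q6 -1.3
tool shift mm x,y,z [ 0.3 14.4 -0.5] world turn 0.1 twist -0.001
t: 8.95
tool_pos: [0.4836, 0.0048, 0.2006]
orientation: [-1.361, -0.934, 0.934]
force: [0.4, 0.4, -1.0]
opening: 0.0497
t 8.95 grasp [483.6   4.8  33.6] yaw 68.93 ydir [-0.  0. -1.] open 49.7 F [ 0.4  0.4 -1. ] q6 -1.3
tool shift mm x,y,z [ 0.3  3.6 -0.3] world turn 0.1 twist -0.001
```

```bash
python3 -m inch '[{"x":0,"y":1.5,"z":0,"twist":0},{"x":0,"y":1.5,"z":0,"twist":0},{"x":0,"y":0,"z":0,"twist":0},{"x":0,"y":0,"z":0,"twist":0}]'
python3 -m inch '[{"x":0,"y":1,"z":0,"twist":0},{"x":0,"y":0.5,"z":0,"twist":0},{"x":0,"y":0,"z":0,"twist":0},{"x":0,"y":0,"z":0,"twist":0}]'
python3 -c "
from h import *
plan(484,5,30,69)"
```

```text
t: 9.35
tool_pos: [0.4837, 0.0048, 0.1977]
orientation: [-1.361, -0.934, 0.934]
force: [0.0, -0.3, -1.1]
opening: 0.0501
t: 9.75
tool_pos: [0.4839, 0.0048, 0.1969]
orientation: [-1.361, -0.934, 0.934]
force: [-2.1, -0.3, 5.6]
opening: 0.0497
t 9.75 grasp [484.    4.8  29.9] yaw 68.93 ydir [ 0. -0. -1.] open 49.7 F [-2.1 -0.3  5.6] q6 -1.3
tool shift mm x,y,z [ 0.2 -0.1  0. ] world turn 0.1 twist -0.001
```

```bash
python3 -m inch '[{"x":0,"y":0,"z":0,"twist":0},{"x":0,"y":0,"z":0,"twist":0},{"x":0,"y":0,"z":0,"twist":0},{"x":0,"y":0,"z":0,"twist":0},{"x":0,"y":0,"z":0,"twist":0},{"x":0,"y":-5,"z":0,"twist":0},{"x":0,"y":-20,"z":0,"twist":0},{"x":0,"y":-35,"z":0,"twist":0},{"x":0,"y":-40,"z":0,"twist":0},{"x":0,"y":-40,"z":0,"twist":0},{"x":0,"y":0,"z":0,"twist":0}]' 1
python3 -c "
from h import *
plan(409,303,100,32)
d=snap('side','4');cv2.imwrite('pics/s4.png',cv2.resize(d['color'][180:280,270:370,::-1],None,fx=6,fy=6))
P=cloud(d)
def blk(P,c,r,lo,hi):
    k=(np.hypot(P[...,0]-c[0],P[...,1]-c[1])<r)&(P[...,2]>lo)&(P[...,2]<hi); q=P[k]; print(len(q),q.mean(0).round(4),rect(q))
blk(P,(.484,.005),.045,.036,.06)
blk(P,(.409,.303),.06,.082,.1)
"
```

```text
t: 10.85
tool_pos: [0.4857, 0.0046, 0.3434]
orientation: [-1.368, -0.942, 0.928]
force: [0.8, 0.2, 0.9]
opening: 0.0929
t 10.85 grasp [487.5   4.5 176.4] yaw 68.93 ydir [ 0.011 -0.001 -1.   ] open 92.9 F [0.8 0.2 0.9] q6 -1.3
tool shift mm x,y,z [250.1  75.2 181.4] world turn -36.9 twist 0.645
58 [0.485  0.0096 0.0396] (array([484.2,   8.5]), 59.1, 21.3, 73.8)
252 [0.4123 0.3084 0.0853] (array([412.5, 305.9]), 59.4, 57.7, -69.1)
```

View pics/s4.png

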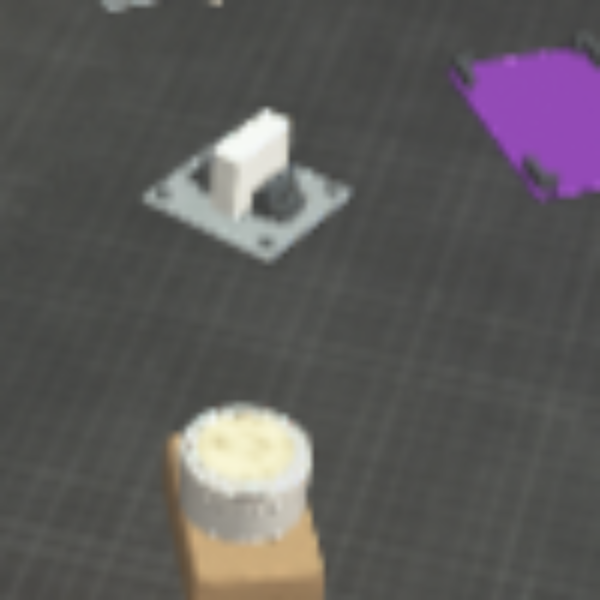

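```bash
python3 -m inch '[{"x":16,"y":0,"z":12,"twist":0},{"x":32,"y":0,"z":23,"twist":0},{"x":32,"y":0,"z":23,"twist":0},{"x":32,"y":0,"z":23,"twist":0},{"x":32,"y":0,"z":23,"twist":0},{"x":32,"y":0,"z":23,"twist":0},{"x":32,"y":0,"z":23,"twist":0},{"x":26,"y":0,"z":20,"twist":0},{"x":16,"y":0,"z":12,"twist":0},{"x":0,"y":0,"z":0,"twist":0}]'
python3 -m inch '[{"x":0,"y":0,"z":0,"twist":0.13},{"x":0,"y":0,"z":0,"twist":0.13},{"x":0,"y":0,"z":0,"twist":0.13},{"x":0,"y":0,"z":0,"twist":0.13},{"x":0,"y":0,"z":0,"twist":0.125},{"x":0,"y":0,"z":0,"twist":0},{"x":0,"y":0,"z":0,"twist":0}]'
python3 -c "
from h import *
plan(409.5,303.5,80,32)"
```

```text
t: 11.9
tool_pos: [0.4024, 0.3053, 0.3348]
orientation: [-1.359, -0.935, 0.938]
force: [0.1, -1.3, -0.4]
opening: 0.0931
t: 12.6
tool_pos: [0.4038, 0.3028, 0.3355]
orientation: [-1.526, -0.439, 0.441]
force: [0.8, 0.2, 0.6]
opening: 0.0933
t 12.6 grasp [403.6 302.7 168.5] yaw 32.15 ydir [-0.001 -0.001 -1.   ] open 93.3 F [0.8 0.2 0.6] q6 -0.02
tool shift mm x,y,z [ 5.5 88.5 -2.4] world turn -0.1 twist 0.003
```

```bash
python3 -m inch '[{"x":5.5,"y":20,"z":-2.4,"twist":0},{"x":0,"y":30,"z":0,"twist":0},{"x":0,"y":20,"z":0,"twist":0},{"x":0,"y":8,"z":0,"twist":0},{"x":0,"y":0,"z":0,"twist":0},{"x":0,"y":0,"z":0,"twist":0}]'
python3 -c "
from h import *
plan(409.5,303.5,80,32)"
```

```text
t: 13.2
tool_pos: [0.4101, 0.3045, 0.2591]
orientation: [-1.526, -0.439, 0.437]
force: [1.4, 0.3, 1.3]
opening: 0.0932
t 13.2 grasp [410.2 304.6  92.1] yaw 32.03 ydir [ 0.001  0.    -1.   ] open 93.2 F [1.4 0.3 1.3] q6 -0.02
tool shift mm x,y,z [-1.2 12.1 -0.5] world turn -0.0 twist 0.000
```

```bash
python3 -m inch '[{"x":-0.5,"y":8,"z":-0.5,"twist":0},{"x":0,"y":4,"z":0,"twist":0},{"x":0,"y":0,"z":0,"twist":0},{"x":0,"y":0,"z":0,"twist":0}]'
python3 -c "
from h import *
plan(409.5,303.5,80,32)"
python3 -m inch '[{"x":0,"y":0,"z":0,"twist":0},{"x":0,"y":0,"z":0,"twist":0},{"x":0,"y":0,"z":0,"twist":0},{"x":0,"y":0,"z":0,"twist":0},{"x":0,"y":0,"z":0,"twist":0},{"x":0,"y":0,"z":0,"twist":0},{"x":0,"y":0,"z":0,"twist":0}]' -1 20
python3 -c "
from h import *
plan(409.5,303.5,80,32)"
```

```text
t: 13.6
tool_pos: [0.4095, 0.3037, 0.2463]
orientation: [-1.526, -0.437, 0.437]
force: [-0.1, -0.3, -0.8]
opening: 0.0927
t 13.6 grasp [409.5 303.7  79.3] yaw 31.98 ydir [-0. -0. -1.] open 92.7 F [-0.1 -0.3 -0.8] q6 -0.02
tool shift mm x,y,z [-0.1 -0.7 -0.2] world turn 0.0 twist -0.000
t: 14.3
tool_pos: [0.4096, 0.3037, 0.2463]
orientation: [-1.526, -0.437, 0.437]
force: [0.4, -0.5, 0.2]
opening: 0.0599
t 14.3 grasp [409.6 303.8  79.3] yaw 31.97 ydir [ 0.  0. -1.] open 59.9 F [ 0.4 -0.5  0.2] q6 -0.02
tool shift mm x,y,z [-0.2 -0.7 -0.2] world turn 0.0 twist -0.000
```

```bash
python3 -m inch '[{"x":0,"y":-4,"z":0,"twist":0},{"x":0,"y":-15,"z":0,"twist":0},{"x":0,"y":-30,"z":0,"twist":0},{"x":0,"y":-30,"z":0,"twist":0},{"x":0,"y":-20,"z":0,"twist":0},{"x":0,"y":0,"z":0,"twist":0}]'
python3 -c "
from h import *
plan(416,-312.8,180,32)"
```

```text
t: 14.9
tool_pos: [0.4106, 0.3044, 0.3502]
orientation: [-1.524, -0.443, 0.431]
force: [0.2, 0.3, -0.2]
opening: 0.0597
t 14.9 grasp [411.7 305.  183.2] yaw 31.98 ydir [ 0.006  0.004 -1.   ] open 59.7 F [ 0.2  0.3 -0.2] q6 -0.02
tool shift mm x,y,z [-323.5    0.9 -526.4] world turn 0.0 twist -0.000
```

```bash
python3 -m inch '[{"x":-10,"y":0,"z":-16,"twist":0},{"x":-20,"y":0,"z":-32.5,"twist":0},{"x":-20,"y":0,"z":-32.5,"twist":0},{"x":-20,"y":0,"z":-32.5,"twist":0},{"x":-20,"y":0,"z":-32.5,"twist":0},{"x":-20,"y":0,"z":-32.5,"twist":0},{"x":-20,"y":0,"z":-32.5,"twist":0},{"x":-20,"y":0,"z":-32.5,"twist":0},{"x":-20,"y":0,"z":-32.5,"twist":0},{"x":-20,"y":0,"z":-32.5,"twist":0},{"x":-20,"y":0,"z":-32.5,"twist":0},{"x":-20,"y":0,"z":-32.5,"twist":0}]'
python3 -m inch '[{"x":-20,"y":0,"z":-32.5,"twist":0},{"x":-20,"y":0,"z":-32.5,"twist":0},{"x":-20,"y":0,"z":-32.5,"twist":0},{"x":-15,"y":0,"z":-25,"twist":0},{"x":-10,"y":0,"z":-16,"twist":0},{"x":0,"y":0,"z":0,"twist":0},{"x":0,"y":0,"z":0,"twist":0}]'
python3 -c "
from h import *
plan(416,-312.8,60,32)"
```

```text
t: 16.1
tool_pos: [0.4116, -0.1364, 0.3446]
orientation: [-1.526, -0.437, 0.437]
force: [0.4, -1.3, -0.2]
opening: 0.0595
t: 16.8
tool_pos: [0.4131, -0.2971, 0.3444]
orientation: [-1.525, -0.436, 0.437]
force: [0.9, 0.6, -0.7]
opening: 0.0602
t 16.8 grasp [ 412.9 -296.9  177.4] yaw 31.92 ydir [-0.001  0.001 -1.   ] open 60.2 F [ 0.9  0.6 -0.7] q6 -1.28
tool shift mm x,y,z [ -5.8 117.4 -15.4] world turn 0.1 twist -0.001
```

```bash
python3 -m inch '[{"x":-6,"y":15,"z":-15.4,"twist":0},{"x":0,"y":30,"z":0,"twist":0},{"x":0,"y":30,"z":0,"twist":0},{"x":0,"y":25,"z":0,"twist":0},{"x":0,"y":15,"z":0,"twist":0},{"x":0,"y":0,"z":0,"twist":0},{"x":0,"y":0,"z":0,"twist":0}]'
python3 -c "
from h import *
plan(416,-312.8,26.3,32)
d=snap('side','5');cv2.imwrite('pics/s5.png',cv2.resize(d['color'][140:200,310:390,::-1],None,fx=9,fy=9))
"
```

```text
t: 17.5
tool_pos: [0.4168, -0.3133, 0.231]
orientation: [-1.526, -0.438, 0.438]
force: [0.7, 0.3, -0.8]
opening: 0.0599
t 17.5 grasp [ 416.9 -313.3   64. ] yaw 32.01 ydir [ 0. -0. -1.] open 59.9 F [ 0.7  0.3 -0.8] q6 -1.3
tool shift mm x,y,z [-0.5 37.7  1. ] world turn -0.0 twist 0.000
```

View pics/s5.png

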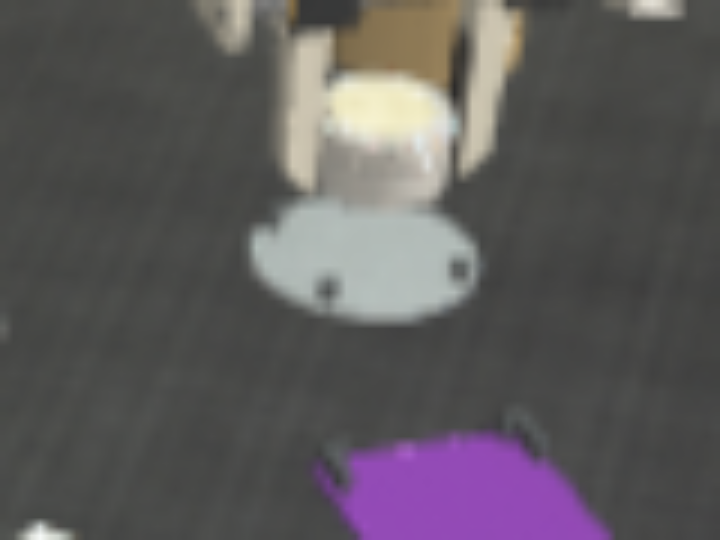

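```bash
python3 -m inch '[{"x":-0.5,"y":12,"z":1,"twist":0},{"x":0,"y":12,"z":0,"twist":0},{"x":0,"y":8,"z":0,"twist":0},{"x":0,"y":3,"z":0,"twist":0},{"x":0,"y":1,"z":0,"twist":0},{"x":0,"y":0,"z":0,"twist":0},{"x":0,"y":0,"z":0,"twist":0}]'
python3 -c "
from h import *
plan(416,-312.8,26.3,32)
"
```

```text
t: 18.25
tool_pos: [0.4157, -0.3133, 0.1946]
orientation: [-1.527, -0.437, 0.437]
force: [-0.3, 0.3, -0.3]
opening: 0.0601
t 18.25 grasp [ 415.8 -313.3   27.6] yaw 31.97 ydir [ 0. -0. -1.] open 60.1 F [-0.3  0.3 -0.3] q6 -1.3
tool shift mm x,y,z [0.5 1.3 0.3] world turn 0.0 twist -0.001
```

```bash
python3 -m inch '[{"x":0,"y":1,"z":0,"twist":0},{"x":0,"y":0.7,"z":0,"twist":0},{"x":0,"y":0,"z":0,"twist":0},{"x":0,"y":0,"z":0,"twist":0}]'
python3 -m inch '[{"x":0,"y":0,"z":0,"twist":0},{"x":0,"y":0,"z":0,"twist":0},{"x":0,"y":0,"z":0,"twist":0},{"x":0,"y":0,"z":0,"twist":0},{"x":0,"y":0,"z":0,"twist":0},{"x":0,"y":-5,"z":0,"twist":0},{"x":0,"y":-20,"z":0,"twist":0},{"x":0,"y":-35,"z":0,"twist":0},{"x":0,"y":-40,"z":0,"twist":0},{"x":0,"y":-45,"z":0,"twist":0},{"x":0,"y":0,"z":0,"twist":0}]' 1
python3 -c "
from h import *
plan(409,304,120,23.7)
d=snap('side','6');cv2.imwrite('pics/s6.png',cv2.resize(d['color'][130:290,270:400,::-1],None,fx=4,fy=4))
d=snap('top','6')
P=cloud(d)
def blk(P,c,r,lo,hi):
    k=(np.hypot(P[...,0]-c[0],P[...,1]-c[1])<r)&(P[...,2]>lo)&(P[...,2]<hi); q=P[k]; print(len(q),q.mean(0).round(4) if len(q) else 0,rect(q) if len(q)>5 else 0)
blk(P,(.416,-.313),.045,.028,.05)
blk(P,(.484,.005),.045,.036,.06)
blk(P,(.409,.303),.09,.048,.07)
hsv=cv2.cvtColor(d['color'],cv2.COLOR_RGB2HSV); print(hsv[250,224],hsv[255,205])
m=np.zeros(hsv.shape[:2],np.uint8); m[220:290,180:270]=((hsv[...,1]>60)&(hsv[...,2]>100)&(P[...,2]>.045))[220:290,180:270]
print(rect(cast(d,np.argwhere(m)[:,::-1],.056)))
"
```

```text
t: 18.65
tool_pos: [0.4158, -0.3133, 0.1933]
orientation: [-1.527, -0.438, 0.437]
force: [-1.3, 1.6, 5.8]
opening: 0.0596
t: 19.75
tool_pos: [0.4172, -0.3146, 0.3456]
orientation: [-1.537, -0.443, 0.433]
force: [0.2, -0.3, 0.7]
opening: 0.0931
t 19.75 grasp [ 418.7 -315.9  178.6] yaw 31.98 ydir [ 0.009 -0.008 -1.   ] open 93.1 F [ 0.2 -0.3  0.7] q6 -1.3
tool shift mm x,y,z [319.9  53.4 531.7] world turn -8.3 twist 0.144
363 [ 0.4136 -0.3124  0.0346] (array([ 414. , -312.9]), 59.7, 58.0, 55.5)
114 [0.4834 0.0057 0.0432] (array([484.1,   5.2]), 49.1, 19.2, 68.5)
736 [0.4089 0.3032 0.0571] (array([409.6, 303.7]), 99.7, 60.5, -66.3)
[ 16  95 210] [ 19 105 228]
(array([409.1, 303.3]), 99.9, 61.0, -66.0)
```

View pics/s6.png

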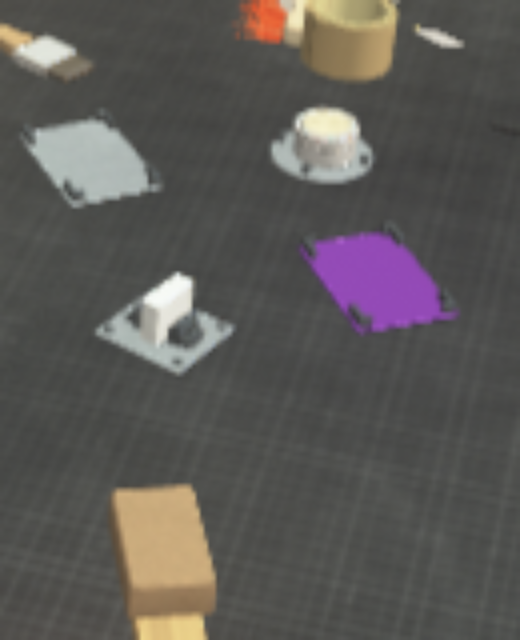

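```bash
python3 -m inch '[{"x":10,"y":0,"z":16,"twist":0},{"x":20,"y":0,"z":33,"twist":0},{"x":20,"y":0,"z":33,"twist":0},{"x":20,"y":0,"z":33,"twist":0},{"x":20,"y":0,"z":33,"twist":0},{"x":20,"y":0,"z":33,"twist":0},{"x":20,"y":0,"z":33,"twist":0},{"x":20,"y":0,"z":33,"twist":0},{"x":20,"y":0,"z":33,"twist":0},{"x":20,"y":0,"z":33,"twist":0},{"x":20,"y":0,"z":33,"twist":0},{"x":20,"y":0,"z":33,"twist":0}]'
python3 -m inch '[{"x":20,"y":0,"z":33,"twist":0},{"x":20,"y":0,"z":33,"twist":0},{"x":20,"y":0,"z":33,"twist":0},{"x":20,"y":0,"z":33,"twist":0},{"x":13,"y":0,"z":20,"twist":0},{"x":7,"y":0,"z":12,"twist":0},{"x":0,"y":0,"z":0,"twist":0.072},{"x":0,"y":0,"z":0,"twist":0.072},{"x":0,"y":0,"z":0,"twist":0},{"x":0,"y":0,"z":0,"twist":0}]'
python3 -c "
from h import *
plan(409.3,303.5,46,23.8)"
```

```text
t: 21.05
tool_pos: [0.409, 0.1317, 0.3359]
orientation: [-1.526, -0.435, 0.439]
force: [1.2, 0.5, -0.4]
opening: 0.093
t: 22.05
tool_pos: [0.4079, 0.3217, 0.3367]
orientation: [-1.547, -0.325, 0.327]
force: [0.2, -0.8, 0.3]
opening: 0.0928
t 22.05 grasp [407.7 321.6 169.7] yaw 23.81 ydir [-0.001 -0.001 -1.   ] open 92.8 F [ 0.2 -0.8  0.3] q6 0.15
tool shift mm x,y,z [ -5.6 123.7 -17.2] world turn -0.0 twist 0.000
```

```bash
python3 -m inch '[{"x":-5.5,"y":10,"z":-17,"twist":0},{"x":0,"y":30,"z":0,"twist":0},{"x":0,"y":30,"z":0,"twist":0},{"x":0,"y":20,"z":0,"twist":0},{"x":0,"y":0,"z":0,"twist":0},{"x":0,"y":0,"z":0,"twist":0}]'
python3 -c "
from h import *
plan(409.3,303.5,46,23.8)"
```

```text
t: 22.65
tool_pos: [0.4098, 0.3042, 0.2477]
orientation: [-1.547, -0.325, 0.326]
force: [0.3, 0.6, 0.4]
opening: 0.0931
t 22.65 grasp [409.7 304.2  80.7] yaw 23.75 ydir [-0.001 -0.    -1.   ] open 93.1 F [0.3 0.6 0.4] q6 0.12
tool shift mm x,y,z [-0.6 34.7 -0.4] world turn 0.0 twist -0.001
```

```bash
python3 -m inch '[{"x":-0.5,"y":15,"z":-0.4,"twist":0},{"x":0,"y":14,"z":0,"twist":0},{"x":0,"y":5.5,"z":0,"twist":0},{"x":0,"y":0,"z":0,"twist":0},{"x":0,"y":0,"z":0,"twist":0}]'
python3 -c "
from h import *
plan(409.3,303.5,46,23.8)"
python3 -m inch '[{"x":0,"y":0,"z":0,"twist":0},{"x":0,"y":0,"z":0,"twist":0},{"x":0,"y":0,"z":0,"twist":0},{"x":0,"y":0,"z":0,"twist":0},{"x":0,"y":0,"z":0,"twist":0},{"x":0,"y":0,"z":0,"twist":0},{"x":0,"y":0,"z":0,"twist":0}]' -1 20
python3 -c "
from h import *
plan(409.3,303.5,46,23.8)"
```

```text
t: 23.15
tool_pos: [0.4095, 0.304, 0.213]
orientation: [-1.546, -0.325, 0.325]
force: [-0.0, 0.8, -0.2]
opening: 0.0933
t 23.15 grasp [409.4 304.   46. ] yaw 23.73 ydir [-0. -0. -1.] open 93.3 F [-0.   0.8 -0.2] q6 0.12
tool shift mm x,y,z [-0.3 -0.  -0.4] world turn 0.1 twist -0.001
t: 23.85
tool_pos: [0.4096, 0.304, 0.2133]
orientation: [-1.546, -0.325, 0.324]
force: [0.0, -0.3, 0.1]
opening: 0.0601
t 23.85 grasp [409.7 304.1  46.3] yaw 23.72 ydir [ 0.  0. -1.] open 60.1 F [ 0.  -0.3  0.1] q6 0.12
tool shift mm x,y,z [-0.6  0.3 -0.4] world turn 0.1 twist -0.001
```

```bash
python3 -m inch '[{"x":0,"y":-4,"z":0,"twist":0},{"x":0,"y":-15,"z":0,"twist":0},{"x":0,"y":-30,"z":0,"twist":0},{"x":0,"y":-40,"z":0,"twist":0},{"x":0,"y":-40,"z":0,"twist":0},{"x":0,"y":-35,"z":0,"twist":0},{"x":0,"y":-10,"z":0,"twist":0},{"x":0,"y":0,"z":0,"twist":0}]'
python3 -c "
from h import *
plan(620.2,-229.7,180,39.3)"
```

```text
t: 24.65
tool_pos: [0.4099, 0.3042, 0.3896]
orientation: [-1.545, -0.328, 0.321]
force: [-0.4, -0.1, -1.9]
opening: 0.0597
t 24.65 grasp [410.5 304.6 222.6] yaw 23.72 ydir [ 0.004  0.002 -1.   ] open 59.7 F [-0.4 -0.1 -1.9] q6 0.12
tool shift mm x,y,z [ -23.1   42.1 -573.5] world turn 15.6 twist -0.272
```

```bash
python3 -m inch '[{"x":-1,"y":0,"z":-20,"twist":0},{"x":-1.5,"y":0,"z":-38,"twist":0},{"x":-1.5,"y":0,"z":-38,"twist":0},{"x":-1.5,"y":0,"z":-38,"twist":0},{"x":-1.5,"y":0,"z":-38,"twist":0},{"x":-1.5,"y":0,"z":-38,"twist":0},{"x":-1.5,"y":0,"z":-38,"twist":0},{"x":-1.5,"y":0,"z":-38,"twist":0},{"x":-1.5,"y":0,"z":-38,"twist":0},{"x":-1.5,"y":0,"z":-38,"twist":0},{"x":-1.5,"y":0,"z":-38,"twist":0},{"x":-1.5,"y":0,"z":-38,"twist":0}]'
python3 -m inch '[{"x":-1.5,"y":0,"z":-38,"twist":0},{"x":-1.5,"y":0,"z":-38,"twist":0},{"x":-1.5,"y":0,"z":-38,"twist":0},{"x":-1.5,"y":0,"z":-20,"twist":0},{"x":0,"y":0,"z":0,"twist":-0.09},{"x":0,"y":0,"z":0,"twist":-0.09},{"x":0,"y":0,"z":0,"twist":-0.09},{"x":0,"y":0,"z":0,"twist":0},{"x":0,"y":0,"z":0,"twist":0}]'
python3 -c "
from h import *
plan(620.2,-229.7,60,39.3)"
```

```text
t: 25.85
tool_pos: [0.5693, -0.1055, 0.384]
orientation: [-1.544, -0.322, 0.328]
force: [0.9, 0.6, -0.4]
opening: 0.0602
t: 26.75
tool_pos: [0.6177, -0.229, 0.3849]
orientation: [-1.502, -0.531, 0.535]
force: [-0.7, -0.1, -0.9]
opening: 0.0597
t 26.75 grasp [ 617.2 -228.8  217.9] yaw 39.04 ydir [-0.003  0.001 -1.   ] open 59.7 F [-0.7 -0.1 -0.9] q6 -1.11
tool shift mm x,y,z [  2.  157.8  -3.1] world turn 0.3 twist -0.005
```

```bash
python3 -m inch '[{"x":2,"y":15,"z":-3,"twist":-0.005},{"x":0,"y":35,"z":0,"twist":0},{"x":0,"y":40,"z":0,"twist":0},{"x":0,"y":35,"z":0,"twist":0},{"x":0,"y":20,"z":0,"twist":0},{"x":0,"y":10,"z":0,"twist":0},{"x":0,"y":0,"z":0,"twist":0},{"x":0,"y":0,"z":0,"twist":0}]'
python3 -c "
from h import *
plan(620.2,-229.7,27.3,39.3)
d=snap('side','7');cv2.imwrite('pics/s7.png',cv2.resize(d['color'][130:200,250:350,::-1],None,fx=7,fy=7))
"
```

```text
t: 27.55
tool_pos: [0.6219, -0.2304, 0.2329]
orientation: [-1.504, -0.54, 0.538]
force: [0.9, -0.5, -0.1]
opening: 0.0602
t 27.55 grasp [ 622.1 -230.4   65.9] yaw 39.46 ydir [ 0.001 -0.001 -1.   ] open 60.2 F [ 0.9 -0.5 -0.1] q6 -1.12
tool shift mm x,y,z [-1.  38.6  1.8] world turn -0.2 twist 0.003
```

View pics/s7.png

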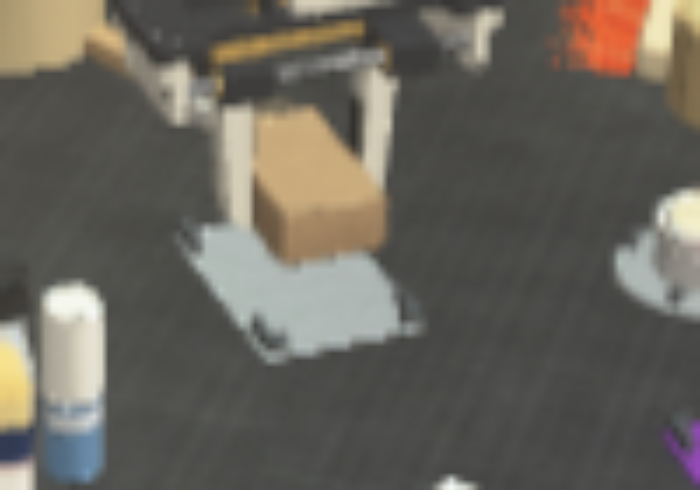

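```bash
python3 -m inch '[{"x":-0.6,"y":12,"z":1.3,"twist":0},{"x":0,"y":12,"z":0,"twist":0},{"x":0,"y":8,"z":0,"twist":0},{"x":0,"y":3,"z":0,"twist":0},{"x":0,"y":1,"z":0,"twist":0},{"x":0,"y":0,"z":0,"twist":0},{"x":0,"y":0,"z":0,"twist":0}]'
python3 -c "
from h import *
plan(620.2,-229.7,27.3,39.3)
"
```

```text
t: 28.3
tool_pos: [0.6205, -0.2297, 0.1966]
orientation: [-1.503, -0.54, 0.539]
force: [-0.6, 0.2, -1.1]
opening: 0.0595
t 28.3 grasp [ 620.6 -229.8   29.6] yaw 39.48 ydir [ 0.001 -0.    -1.   ] open 59.5 F [-0.6  0.2 -1.1] q6 -1.12
tool shift mm x,y,z [-0.2  2.3  0.3] world turn -0.2 twist 0.003
```

```bash
python3 -m inch '[{"x":0,"y":1.5,"z":0,"twist":0},{"x":0,"y":1,"z":0,"twist":0},{"x":0,"y":0,"z":0,"twist":0},{"x":0,"y":0,"z":0,"twist":0}]'
python3 -m inch '[{"x":0,"y":0,"z":0,"twist":0},{"x":0,"y":0,"z":0,"twist":0},{"x":0,"y":0,"z":0,"twist":0},{"x":0,"y":0,"z":0,"twist":0},{"x":0,"y":0,"z":0,"twist":0},{"x":0,"y":-5,"z":0,"twist":0},{"x":0,"y":-20,"z":0,"twist":0},{"x":0,"y":-35,"z":0,"twist":0},{"x":0,"y":-40,"z":0,"twist":0},{"x":0,"y":-40,"z":0,"twist":0},{"x":0,"y":-30,"z":0,"twist":0},{"x":0,"y":0,"z":0,"twist":0}]' 1
python3 -c "
from h import *
plan(407,306,120,22)
d=snap('side','8');cv2.imwrite('pics/s8.png',cv2.resize(d['color'][130:290,250:390,::-1],None,fx=4,fy=4))
d=snap('top','8')
P=cloud(d)
def blk(P,c,r,lo,hi):
    k=(np.hypot(P[...,0]-c[0],P[...,1]-c[1])<r)&(P[...,2]>lo)&(P[...,2]<hi); q=P[k]; print(len(q),q.mean(0).round(4) if len(q) else 0,rect(q) if len(q)>5 else 0)
blk(P,(.62,-.23),.09,.029,.05)
hsv=cv2.cvtColor(d['color'],cv2.COLOR_RGB2HSV)
m=np.zeros(hsv.shape[:2],np.uint8); m[220:290,180:270]=((hsv[...,1]>60)&(hsv[...,2]>150))[220:290,180:270]
print(rect(cast(d,np.argwhere(m)[:,::-1],.022)))
blk(P,(.407,.306),.12,.014,.03)
"
```

```text
t: 28.7
tool_pos: [0.6205, -0.2297, 0.1943]
orientation: [-1.503, -0.54, 0.539]
force: [0.1, 0.2, 5.0]
opening: 0.0601
t: 29.9
tool_pos: [0.6215, -0.2302, 0.3711]
orientation: [-1.51, -0.546, 0.534]
force: [0.5, -0.2, 1.3]
opening: 0.0932
t 29.9 grasp [ 623.2 -230.9  204.1] yaw 39.48 ydir [ 0.01  -0.004 -1.   ] open 93.2 F [ 0.5 -0.2  1.3] q6 -1.12
tool shift mm x,y,z [174.1  79.6 552.7] world turn -17.5 twist 0.305
478 [ 0.617  -0.2175  0.0366] (array([ 618.9, -229.1]), 101.1, 59.6, -50.3)
(array([406.9, 305.6]), 179.3, 47.2, -68.4)
978 [0.4068 0.3066 0.0229] (array([387.3, 303.7]), 190.2, 86.7, -68.0)
```

View pics/s8.png

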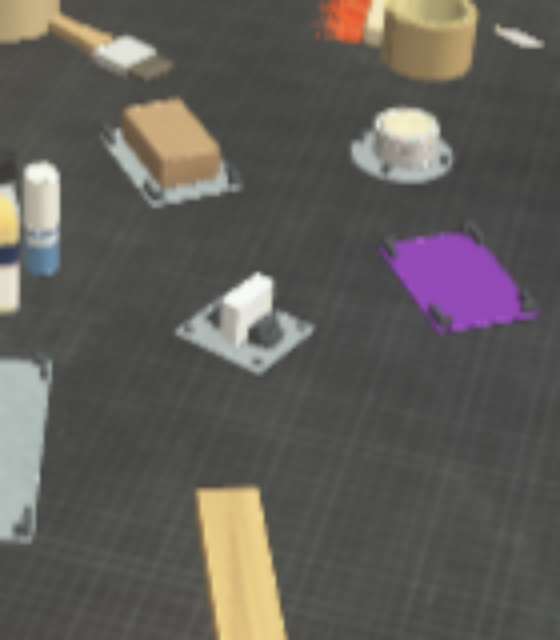

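```bash
python3 -m inch '[{"x":6,"y":0,"z":18,"twist":0},{"x":12,"y":0,"z":37,"twist":0},{"x":12,"y":0,"z":37,"twist":0},{"x":12,"y":0,"z":37,"twist":0},{"x":12,"y":0,"z":37,"twist":0},{"x":12,"y":0,"z":37,"twist":0},{"x":12,"y":0,"z":37,"twist":0},{"x":12,"y":0,"z":37,"twist":0},{"x":12,"y":0,"z":37,"twist":0},{"x":12,"y":0,"z":37,"twist":0},{"x":12,"y":0,"z":37,"twist":0},{"x":12,"y":0,"z":37,"twist":0}]'
python3 -m inch '[{"x":12,"y":0,"z":37,"twist":0},{"x":12,"y":0,"z":37,"twist":0},{"x":12,"y":0,"z":37,"twist":0},{"x":6,"y":0,"z":18,"twist":0},{"x":0,"y":0,"z":0,"twist":0.11},{"x":0,"y":0,"z":0,"twist":0.1},{"x":0,"y":0,"z":0,"twist":0.1},{"x":0,"y":0,"z":0,"twist":0},{"x":0,"y":0,"z":0,"twist":0}]'
python3 -c "
from h import *
plan(407,305.7,60,21.6)"
```

```text
t: 31.2
tool_pos: [0.4551, 0.1873, 0.3616]
orientation: [-1.503, -0.537, 0.542]
force: [0.8, 1.1, 0.4]
opening: 0.093
t: 32.1
tool_pos: [0.4066, 0.3122, 0.3622]
orientation: [-1.551, -0.298, 0.301]
force: [-0.0, 0.6, 0.0]
opening: 0.0927
t 32.1 grasp [406.3 312.  195.2] yaw 21.88 ydir [-0.002 -0.001 -1.   ] open 92.7 F [-0.   0.6  0. ] q6 0.17
tool shift mm x,y,z [ -1.4 135.2  -6.1] world turn -0.3 twist 0.005
```

```bash
python3 -m inch '[{"x":-1.4,"y":15,"z":-6,"twist":0.005},{"x":0,"y":35,"z":0,"twist":0},{"x":0,"y":35,"z":0,"twist":0},{"x":0,"y":30,"z":0,"twist":0},{"x":0,"y":15,"z":0,"twist":0},{"x":0,"y":5,"z":0,"twist":0},{"x":0,"y":0,"z":0,"twist":0},{"x":0,"y":0,"z":0,"twist":0}]'
python3 -c "
from h import *
plan(407,305.7,22.5,21.6)"
```

```text
t: 32.9
tool_pos: [0.4086, 0.3067, 0.23]
orientation: [-1.55, -0.295, 0.292]
force: [0.3, -0.0, 0.4]
opening: 0.0931
t 32.9 grasp [408.9 306.9  63. ] yaw 21.44 ydir [ 0.002  0.001 -1.   ] open 93.1 F [ 0.3 -0.   0.4] q6 0.17
tool shift mm x,y,z [-2.3 40.5 -0.5] world turn 0.2 twist -0.003
```

```bash
python3 -m inch '[{"x":-1,"y":12,"z":-0.5,"twist":0},{"x":0,"y":12,"z":0,"twist":0},{"x":0,"y":8,"z":0,"twist":0},{"x":0,"y":4,"z":0,"twist":0},{"x":0,"y":2,"z":0,"twist":0},{"x":0,"y":0,"z":0,"twist":0},{"x":0,"y":0,"z":0,"twist":0}]'
python3 -c "
from h import *
plan(407,305.7,22.5,21.6)"
```

```text
t: 33.6
tool_pos: [0.4073, 0.3056, 0.1908]
orientation: [-1.551, -0.294, 0.293]
force: [0.3, -0.3, -0.1]
opening: 0.0932
t 33.6 grasp [407.4 305.6  23.8] yaw 21.43 ydir [ 0.  0. -1.] open 93.2 F [ 0.3 -0.3 -0.1] q6 0.17
tool shift mm x,y,z [-0.3  1.3  0.2] world turn 0.2 twist -0.003
```

```bash
python3 -m inch '[{"x":0,"y":1,"z":0,"twist":0},{"x":0,"y":0,"z":0,"twist":0},{"x":0,"y":0,"z":0,"twist":0},{"x":0,"y":0,"z":0,"twist":0},{"x":0,"y":0,"z":0,"twist":0},{"x":0,"y":0,"z":0,"twist":0},{"x":0,"y":0,"z":0,"twist":0},{"x":0,"y":0,"z":0,"twist":0},{"x":0,"y":0,"z":0,"twist":0}]' -1 25
python3 -m inch '[{"x":0,"y":-4,"z":0,"twist":0},{"x":0,"y":-15,"z":0,"twist":0},{"x":0,"y":-30,"z":0,"twist":0},{"x":0,"y":-40,"z":0,"twist":0},{"x":0,"y":-30,"z":0,"twist":0},{"x":0,"y":-5,"z":0,"twist":0},{"x":0,"y":0,"z":0,"twist":0}]'
python3 -c "
from h import *
plan(630.9,209.1,60,15.6)"
```

```text
t: 34.5
tool_pos: [0.4072, 0.3056, 0.1896]
orientation: [-1.551, -0.294, 0.293]
force: [1.2, 0.9, -0.2]
opening: 0.0457
t: 35.2
tool_pos: [0.4073, 0.3057, 0.3143]
orientation: [-1.55, -0.295, 0.292]
force: [0.7, -1.0, -1.9]
opening: 0.0458
t 35.2 grasp [407.6 305.9 147.3] yaw 21.43 ydir [ 0.002  0.001 -1.   ] open 45.8 F [ 0.7 -1.  -1.9] q6 0.17
tool shift mm x,y,z [ 172.3   87.6 -171.7] world turn -5.8 twist 0.102
```

```bash
python3 -m inch '[{"x":15,"y":0,"z":-15,"twist":0},{"x":28,"y":0,"z":-28,"twist":0},{"x":28,"y":0,"z":-28,"twist":0},{"x":28,"y":0,"z":-28,"twist":0},{"x":28,"y":0,"z":-28,"twist":0},{"x":28,"y":0,"z":-28,"twist":0},{"x":15,"y":0,"z":-15,"twist":0},{"x":0,"y":0,"z":0,"twist":0.05},{"x":0,"y":0,"z":0,"twist":0.05},{"x":0,"y":0,"z":0,"twist":0},{"x":0,"y":0,"z":0,"twist":0}]'
python3 -c "
from h import *
plan(630.9,209.1,60,15.6)"
```

```text
t: 36.3
tool_pos: [0.6268, 0.2093, 0.3111]
orientation: [-1.56, -0.214, 0.219]
force: [0.3, -0.4, -1.1]
opening: 0.046
t 36.3 grasp [626.2 209.1 144.1] yaw 15.79 ydir [-0.003 -0.001 -1.   ] open 46.0 F [ 0.3 -0.4 -1.1] q6 -0.03
tool shift mm x,y,z [ 4.8 84.1 -1.3] world turn -0.2 twist 0.003
```

```bash
python3 -m inch '[{"x":4,"y":15,"z":-1,"twist":0.003},{"x":0,"y":30,"z":0,"twist":0},{"x":0,"y":25,"z":0,"twist":0},{"x":0,"y":13,"z":0,"twist":0},{"x":0,"y":0,"z":0,"twist":0},{"x":0,"y":0,"z":0,"twist":0}]'
python3 -c "
from h import *
plan(630.9,209.1,25.6,15.6)
d=snap('side','9');cv2.imwrite('pics/s9.png',cv2.resize(d['color'][160:280,190:330,::-1],None,fx=5,fy=5))
"
```

```text
t: 36.9
tool_pos: [0.6317, 0.2096, 0.2308]
orientation: [-1.56, -0.213, 0.213]
force: [-0.0, 0.7, -1.2]
opening: 0.0458
t 36.9 grasp [631.8 209.6  63.8] yaw 15.55 ydir [ 0.  0. -1.] open 45.8 F [-0.   0.7 -1.2] q6 -0.03
tool shift mm x,y,z [-1.  38.2 -0.3] world turn 0.1 twist -0.001
```

View pics/s9.png

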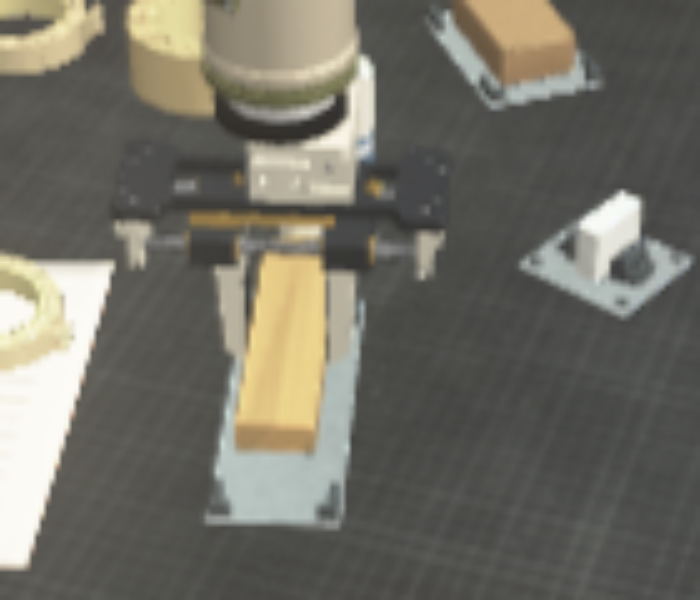

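```bash
python3 -m inch '[{"x":-1,"y":12,"z":-0.3,"twist":0},{"x":0,"y":12,"z":0,"twist":0},{"x":0,"y":7,"z":0,"twist":0},{"x":0,"y":3,"z":0,"twist":0},{"x":0,"y":1.5,"z":0,"twist":0},{"x":0,"y":0,"z":0,"twist":0},{"x":0,"y":0,"z":0,"twist":0}]'
python3 -m inch '[{"x":0,"y":1,"z":0,"twist":0},{"x":0,"y":1,"z":0,"twist":0},{"x":0,"y":0,"z":0,"twist":0},{"x":0,"y":0,"z":0,"twist":0}]'
python3 -c "
from h import *
plan(630.9,209.1,25.6,15.6)"
```

```text
t: 37.65
tool_pos: [0.6309, 0.209, 0.1955]
orientation: [-1.56, -0.213, 0.212]
force: [-0.2, 0.5, -1.6]
opening: 0.0458
t: 38.05
tool_pos: [0.6307, 0.2089, 0.193]
orientation: [-1.56, -0.213, 0.213]
force: [0.1, -0.3, -2.7]
opening: 0.046
t 38.05 grasp [630.7 208.9  26. ] yaw 15.53 ydir [-0. -0. -1.] open 46.0 F [ 0.1 -0.3 -2.7] q6 -0.03
tool shift mm x,y,z [0.3 0.4 0.1] world turn 0.1 twist -0.001
```

```bash
python3 -m inch '[{"x":0,"y":0.6,"z":0,"twist":0},{"x":0,"y":0.4,"z":0,"twist":0},{"x":0,"y":0,"z":0,"twist":0},{"x":0,"y":0,"z":0,"twist":0}]'
python3 -m inch '[{"x":0,"y":0,"z":0,"twist":0},{"x":0,"y":0,"z":0,"twist":0},{"x":0,"y":0,"z":0,"twist":0},{"x":0,"y":0,"z":0,"twist":0},{"x":0,"y":0,"z":0,"twist":0},{"x":0,"y":-5,"z":0,"twist":0},{"x":0,"y":-20,"z":0,"twist":0},{"x":0,"y":-35,"z":0,"twist":0},{"x":0,"y":-40,"z":0,"twist":0},{"x":0,"y":-40,"z":0,"twist":0},{"x":0,"y":-20,"z":0,"twist":0},{"x":0,"y":0,"z":0,"twist":0}]' 1
python3 -m inch '[{"x":-20,"y":-20,"z":10,"twist":0},{"x":-40,"y":0,"z":20,"twist":0},{"x":-40,"y":0,"z":20,"twist":0},{"x":-40,"y":0,"z":20,"twist":0},{"x":-40,"y":0,"z":20,"twist":0},{"x":-20,"y":0,"z":10,"twist":0},{"x":0,"y":0,"z":0,"twist":0},{"x":0,"y":0,"z":0,"twist":0}]'
python3 -c "
from h import *
plan(630.9,209.1,25.6,15.6)
d=snap('side','10');cv2.imwrite('pics/s10.png',d['color'][...,::-1])
d=snap('top','10'); cv2.imwrite('pics/t10.png',d['color'][...,::-1]); P=cloud(d); d0=load('top','0'); P0=cloud(d0)
def blk(P,c,r,lo,hi):
    k=(np.hypot(P[...,0]-c[0],P[...,1]-c[1])<r)&(P[...,2]>lo)&(P[...,2]<hi); q=P[k]; print(len(q),q.mean(0).round(4) if len(q) else 0,rect(q) if len(q)>5 else 0)
blk(P,(.63,.21),.12,.018,.04)
blk(P,(.62,-.23),.09,.029,.05)
blk(P,(.416,-.313),.045,.028,.05)
blk(P,(.484,.005),.045,.036,.06)
for p in(P0,P): blk(p,(.68,0.0),.07,.06,.15)
"
```

```text
t: 38.45
tool_pos: [0.6308, 0.209, 0.1927]
orientation: [-1.56, -0.213, 0.213]
force: [-4.2, -0.4, 5.3]
opening: 0.0457
t: 39.65
tool_pos: [0.6319, 0.2093, 0.3578]
orientation: [-1.559, -0.219, 0.206]
force: [0.4, 0.0, 0.6]
opening: 0.0932
t: 40.45
tool_pos: [0.411, 0.2518, 0.3713]
orientation: [-1.561, -0.213, 0.214]
force: [-0.8, 0.9, 1.0]
opening: 0.0932
t 40.45 grasp [410.9 251.7 204.3] yaw 15.58 ydir [-0. -0. -1.] open 93.2 F [-0.8  0.9  1. ] q6 0.17
tool shift mm x,y,z [ 200.6  178.6 -100.1] world turn 0.0 twist -0.000
721 [0.6323 0.191  0.0254] (array([637.3, 190.6]), 161.4, 63.5, -74.7)
666 [ 0.6177 -0.2285  0.0368] (array([ 619.1, -229.6]), 102.0, 59.8, -50.6)
361 [ 0.4138 -0.3125  0.0347] (array([ 413.1, -313.5]), 59.2, 58.8, 63.6)
112 [0.4835 0.0057 0.0431] (array([483.8,   5.4]), 48.9, 19.2, 69.5)
389 [0.6801 0.008  0.1022] (array([685.1,   2.3]), 95.8, 43.4, 80.3)
395 [0.6805 0.0079 0.1018] (array([685.2,   2.2]), 95.8, 43.4, 79.1)
```

View pics/t10.png

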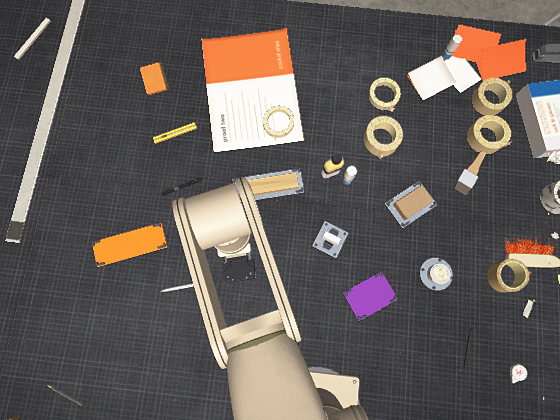

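View pics/s10.png

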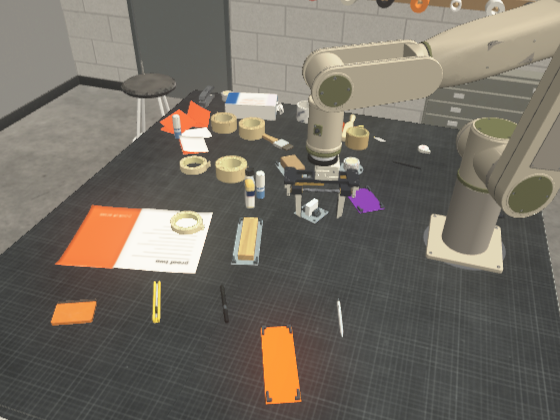

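```bash
python3 -c "
from h import *
d=load('side','10');d0=load('side','0')
hsv=cv2.cvtColor(d['color'],cv2.COLOR_RGB2HSV);P=cloud(d)
k=(np.hypot(P[...,0]-.63,P[...,1]-.21)<.12)&(P[...,2]>.018)&(hsv[...,1]>60); print(rect(P[k]),np.percentile(P[k][:,2],[5,50,95]).round(4))
h0=cv2.cvtColor(d0['color'],cv2.COLOR_RGB2HSV);P0=cloud(d0)
k0=(np.hypot(P0[...,0]-.63,P0[...,1]-.21)<.13)&(h0[...,2]>120); print(rect(P0[k0]))
cv2.imwrite('pics/s10c.png',cv2.resize(d['color'][205:275,215:285,::-1],None,fx=8,fy=8))"
```

```text
(array([630. , 211.4]), 185.5, 46.1, -74.2) [0.0188 0.0223 0.0254]
(array([634.4, 205.4]), 229.6, 79.1, -74.4)
```

View pics/s10c.png

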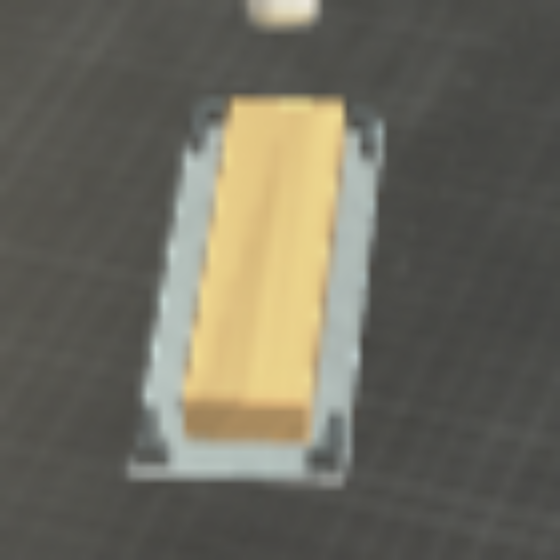

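The batten lies flat between its four stops, centred and parallel to the nest. All four pieces are placed, so I'm handing in.

```bash
python3 -c "
from plant import robot
print(robot.close_job())"
```

```text
the job is handed in; nothing more can be done
None
```

I took the stack apart from the top down, set each piece on its own station, and handed the job in at about 40 s. The hand-in gives no verdict. At that point the gripper was open and clear of everything.

Positions of the four pieces at the last check, against their nests:

| Piece | Measured (x, y in mm) | Nest centre | Direction, piece / nest |
|---|---|---|---|
| Spacer | (484, 5) | (484, 5) | 69.5° / 69° |
| Tin | (413, −313) | (416, −313) | round |
| Cork | (619, −230) | (620, −230) | −50.6° / −50.7° |
| Batten | (630, 211) | (631, 209) | −74.2° / −74.4° |

- **Seating:** each piece met its base at the expected height, with about 5 N of contact before I released it. The side pictures show all four flat in their stations.
- **Bystanders:** the bottle and glue stick points moved less than 1 mm between the first and last top pictures.
- **Checks that disagreed:**
  - The arm hid part of the batten in the last top picture, so that reading was unusable. I took its position from the side camera and from where the gripper let go.
  - The side camera read about 2–3 mm different from the top camera, close to the stated calibration.

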